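Square the slide-carrier stack, close the case and set its code dials

ROBOT

A 6-joint arm with a two-finger parallel gripper is mounted at the origin on the work surface. World frame = base frame: x ahead of the robot, y to its left, z up, the work surface at z = 0. Lengths are in m, angles in rad, forces in N, time in s.
With the tool pointing down it reaches from about 0.3 to 0.775 m from the base axis. Payload 14.6 kg.
Tool frame: the origin (TCP) lies at the very end of the fingers, on their centre line; the grasp point (between the pads) lies behind it (robot.hold_point_z is the z of the grasp point in the tool frame, in m); z points along the fingers, y is the line along which they close (so a half turn about z gives the same grasp; the last joint's range is limited). The gripper opens to 94 mm and grips with 3 to 60 N. Pads are 16 mm wide; open, the fingers measure 119 mm over their backs; the gripper's body (75 mm by 177 mm) begins 78 mm behind the grasp point.
Start: joints at [1.205, 0.3, 1.521, -0, 1.321, -0.067], TCP at [0.162, 0.526, 0.205] pointing down, gripper open.
Joint ranges: [-3.03, 3.03], [-0.79, 2.21], [0.23, 2.52], [-1.04, 4.18], [0, 3.07], [-2.55, 2.55]. Speed limits (rad/s): [2.22, 2.22, 2.57, 3.14, 3.14, 3.14].

INTERFACE

Orientations are given as a 3x3 rotation matrix whose columns are the frame's x, y, z axes.
In Python, from station import robot, hand, sense, get_image, get_calibration, boxes_of, cut_out gives the robot as it stands. Calls block until the motion is done:
- robot.move_to(position, orientation): joint-space move of the TCP to a pose.
- robot.move_straight(position, rate=0.15, frame=None): straight line of the TCP; frame=None keeps the orientation; rate is the mean speed in m/s.
- robot.set_joints(angles): joint-space move.
- hand.ungrasp() and hand.gripper_close(effort=None): open the fingers fully, or close them until they stop; effort is the grip in N (None keeps the last).
- robot.sleep(seconds).
- robot.inverse_kinematics(position, orientation): joint angles nearest the present ones, or None.
- sense(): the state.
- get_image(name): name is "scene" or "side" or "wrist"; returns (picture, depth): 480x640x3 uint8, blue, green, red; 480x640 float32, m along the optical axis (not along the pixel's ray), 0 where there is no reading.
- get_calibration(name): a dict with "vertical_fov" (degrees; the focal length in pixels is half the picture's height over the tangent of half this angle, whatever the lens; pixels are square), "cx", "cy" (the principal point, pixels), "R" (3x3) and "t" (3): a world point X has camera coordinates R X + t; the wrist camera has in their place "T_tool_cam" (4x4, takes a point from camera to tool coordinates, whose origin is the TCP and whose axes are the flange's). Camera axes: x right, y down, z forward; pixel columns grow to the right and rows downward; lengths in m; the calibration is good to about 2 mm. The wrist camera is an equidistant fisheye: a pixel r from the principal point sees the ray r / f radians off the axis. A picture is of the moment at which its call begins: read the wrist's pose just before it. get_calibration takes no time and is no camera call.
A pose or a line that the arm cannot do raises robot.IKError and nothing moves.
- robot.job_done(): hands the job in; it is judged then, once.
Trained networks look in the newest picture that a camera, given by its name, has taken for a name from the list of things; names that differ only in an ending like _2 or _b are one class to them, and where a whole thing is asked for, a point or a joint stands for the part that bears it (a point fixed in the world has none). Each returns a list of dicts, best first, with "score" (0 to 1); they miss things now and then, are a little off and sometimes report something else, mostly with a low value. They report only what shows in the picture. A call takes as long as a camera call. They do not tell look-alikes from the thing itself.
- boxes_of(camera, label): "rect" ([left, top, right, bottom] in pixels, round what is visible of it).
- cut_out(camera, label): "pixels" (480x640 bool, what is visible of it) and "rect" ([left, top, right, bottom] in pixels, round what is visible of it).
The state is a dict: "t": time; "qpos": joint angles; "qd": joint speeds; "effort": joint torques, N m; "ee_pos": TCP position; "tcp_rot": TCP orientation; "wrist_force": force on the tool from outside, world axes, zero at the start; "wrist_torque": the same for the moment, N m; "opening": finger opening in m; "grasp_force": force on a finger pad.
Only numpy, scipy, OpenCV 4.12 (cv2) and the standard library are available. Lean on these libraries where they do the work, as an engineer would, in place of code of your own. Each camera call takes 0.05 s, during which the arm holds its last target. There are 200 camera calls.

TASK

Tap the crooked stack of cards sticking out of the grey case's left end inwards until all three are square and home against the inner stop, then slide the blue cover fully shut over them. Then set the lock code: turn each of the three dials so that its white stud stands at the coloured mark matching the cap of the tube in the code rack, left tube for the left dial, middle for middle, right for right, all as seen from the robot. Leave the tubes and the other things on the bench alone.

Things in the scene. Friction and masses are not known exactly. Their poses are not given: they have to be found in the camera images.
- case: low grey lockable case for slide-carrier cards, fixed to the bench. Origin at bench height; it spans x -110 to 115, y -155 to 155 mm, deck 56 mm high. Its -x side (bar handle) faces the robot, +y is its left. Front: three dials; rear left: card bay; rear right: blue sliding cover over the deck
- bay_home (a point): point on the bay's floor under the centre of a stack that is home, axes as the case's; (66, 103, 30) mm in the case frame. Bay open above and at the case's left (+y) end; floor 30 mm above the bench, ending at case y 155; inner stop wall (26 mm high) at y 47; side walls leave a card 3 mm play each side. Cards that are home reach 4 mm beyond the floor's open end
- card1_mid (a point): centre of card 1 counted from the bottom: loose rigid plastic plate (white) 72 (x) by 112 (y) by 8 mm, 100 g, its y along the bay. The three lie stacked in the bay, sticking 8 to 30 mm too far out of its left end. Home: their ends against the stop, that is centre at bay_home's x, y
- card2_mid (a point): centre of card 2 counted from the bottom: loose rigid plastic plate (yellow) 72 (x) by 112 (y) by 8 mm, 100 g, its y along the bay. The three lie stacked in the bay, sticking 8 to 30 mm too far out of its left end. Home: their ends against the stop, that is centre at bay_home's x, y
- card3_mid (a point): centre of card 3 counted from the bottom: loose rigid plastic plate (green) 72 (x) by 112 (y) by 8 mm, 100 g, its y along the bay. The three lie stacked in the bay, sticking 8 to 30 mm too far out of its left end. Home: their ends against the stop, that is centre at bay_home's x, y
- cover (a joint): position of the blue cover in m: 0 fully open (right), 0.135 fully shut (left, over the bay); starts between 0 and 0.025. Slides along the case's +y with about 2 N of friction, stays where it is left. Cover plate 80 by 125 by 5 mm, top 63 mm above the bench; clears the stacked cards by 4 mm
- cover_fin (a point): middle of the top of the cover's upright fin, moves with the cover: 50 mm (case x) by 10 mm (case y), rising 30 mm from the plate to 93 mm above the bench; centre of the cover. Push it from its right side
- dial_left_axis (a point): centre of the top face of the left (case +y) dial (black disc of radius 34 mm, top 64 mm above the bench) on its vertical axis, fixed to the case. A white round stud, 12 mm thick and 30 mm tall (top 94 mm above the bench), stands on the disc 28 mm from the axis; pointer and thumb peg in one, its sleeve spins freely; push it round. Dials are 100 mm apart
- dial_mid_axis (a point): centre of the top face of the middle dial (black disc of radius 34 mm, top 64 mm above the bench) on its vertical axis, fixed to the case. A white round stud, 12 mm thick and 30 mm tall (top 94 mm above the bench), stands on the disc 28 mm from the axis; pointer and thumb peg in one, its sleeve spins freely; push it round. Dials are 100 mm apart
- dial_right_axis (a point): centre of the top face of the right (case -y) dial (black disc of radius 34 mm, top 64 mm above the bench) on its vertical axis, fixed to the case. A white round stud, 12 mm thick and 30 mm tall (top 94 mm above the bench), stands on the disc 28 mm from the axis; pointer and thumb peg in one, its sleeve spins freely; push it round. Dials are 100 mm apart
- dial_left (a joint): angle of the left dial, rad. 0: stud on the dial's case -x side; grows counter-clockwise from above: at q the stud is (-28 cos q, -28 sin q) mm from the axis in case x, y. Marks on the deck 41 mm from the axis, stud at the mark when q is: red -2.3, blue -1.15, yellow 1.15, purple 2.3. Stops at +-2.75; starts within +-0.65; stays where left; 2 N at the stud turns it.
- dial_mid (a joint): angle of the mid dial, rad. 0: stud on the dial's case -x side; grows counter-clockwise from above: at q the stud is (-28 cos q, -28 sin q) mm from the axis in case x, y. Marks on the deck 41 mm from the axis, stud at the mark when q is: red -2.3, blue -1.15, yellow 1.15, purple 2.3. Stops at +-2.75; starts within +-0.65; stays where left; 2 N at the stud turns it.
- dial_right (a joint): angle of the right dial, rad. 0: stud on the dial's case -x side; grows counter-clockwise from above: at q the stud is (-28 cos q, -28 sin q) mm from the axis in case x, y. Marks on the deck 41 mm from the axis, stud at the mark when q is: red -2.3, blue -1.15, yellow 1.15, purple 2.3. Stops at +-2.75; starts within +-0.65; stays where left; 2 N at the stud turns it.
- rack_left (a point): mouth of the left hole of the fixed black code rack (50 by 130 by 40 mm high; its row of three holes, 38 mm apart, runs left to right as seen from the robot). The cap colour of the tube standing here is the code colour of the left dial
- rack_mid (a point): mouth of the mid hole of the fixed black code rack (50 by 130 by 40 mm high; its row of three holes, 38 mm apart, runs left to right as seen from the robot). The cap colour of the tube standing here is the code colour of the mid dial
- rack_right (a point): mouth of the right hole of the fixed black code rack (50 by 130 by 40 mm high; its row of three holes, 38 mm apart, runs left to right as seen from the robot). The cap colour of the tube standing here is the code colour of the right dial
- tube_red_cap (a point): centre of the red cap (17 mm wide) of a loose glass sample tube standing in one of the rack's holes, 97 mm above the bench; tube tops 108 mm high. Which hole differs every time
- tube_blue_cap (a point): centre of the blue cap (17 mm wide) of a loose glass sample tube standing in one of the rack's holes, 97 mm above the bench; tube tops 108 mm high. Which hole differs every time
- tube_purple_cap (a point): centre of the purple cap (17 mm wide) of a loose glass sample tube standing in one of the rack's holes, 97 mm above the bench; tube tops 108 mm high. Which hole differs every time
- spray_mid (a point): middle of a loose white bottle, 60 mm wide, 120 mm high, standing left of the case
- pot_mid (a point): middle of a loose sample pot, 60 mm wide, 70 mm high, standing right of the case
- tape_mid (a point): middle of a loose white tape roll, 80 mm wide, 25 mm high, lying near the robot at the right
- magnifier_mid (a point): middle of the lens of a loose black magnifier (lens 64 mm wide, 120 mm handle, 8 mm thick) lying at the left
Mind the look-alikes: they are no part of the job. What is meant by the part that bears card3_mid is not pink, and is the larger of those in its own colour.

How it is judged:
By the outcome, as a careful person would: the job done as asked, in the order asked, and still so for the second after the job is handed in, with the robot touching nothing.
It also fails if it takes over 70 s, if anything falls off the work surface, if the arm or the gripper's body presses on something with over 40 N, if the wrist force passes 120 N, or if a joint passes its speed limit or range.

## Working session

There is one attempt and no reset: what is moved stays moved. The work goes in short steps, each a Python script; the robot and the scene stay as the last script left them, time stands still between calls to the robot, and variables do not carry over. Pictures are saved under pics/ and viewed, at most 10 in all, crops included, and the job is handed in when it is done.

```bash
ls; mkdir -p pics; python3 - <<'E'
from station import *
import cv2, numpy as np
for n in ("scene","side"):
    p,d=get_image(n); cv2.imwrite(f"pics/{n}0.png",p); np.save(f"{n}_d.npy",d)
    c=get_calibration(n); print(n,c)
print(get_calibration("wrist"), robot.hold_point_z, sense()["t"])
E
```

```text
pics
scene {'vertical_fov': 42.97572167723742, 'cx': 321.6510211647641, 'cy': 241.11995098330206, 'R': array([[-0.84354182,  0.53685381, -0.01500625],
       [ 0.4305867 ,  0.65933973, -0.61633287],
       [-0.32098644, -0.52636404, -0.78734275]]), 't': array([ 0.44889347, -0.16371132,  1.69796533])}
side {'vertical_fov': 48.38385549371759, 'cx': 329.8414842025014, 'cy': 246.2570854349956, 'R': array([[ 0.99917378, -0.03971962,  0.00860875],
       [-0.01491518, -0.55540703, -0.83144487],
       [ 0.03780604,  0.83062951, -0.55554057]]), 't': array([-0.53223913,  0.06988325,  1.200256  ])}
{'vertical_fov': 65.70646984690485, 'cx': 314.3016824084991, 'cy': 236.76597694450854, 'T_tool_cam': array([[-1.37787377e-03, -9.59334996e-01, -2.82266659e-01,
         8.32194022e-02],
       [ 9.99998709e-01, -1.55512552e-03,  4.03924202e-04,
        -1.09137523e-03],
       [-8.26458707e-04, -2.82265738e-01,  9.59335900e-01,
        -1.79560874e-01],
       [ 0.00000000e+00,  0.00000000e+00,  0.00000000e+00,
         1.00000000e+00]])} -0.0188 0.1
```

View pics/scene0.png

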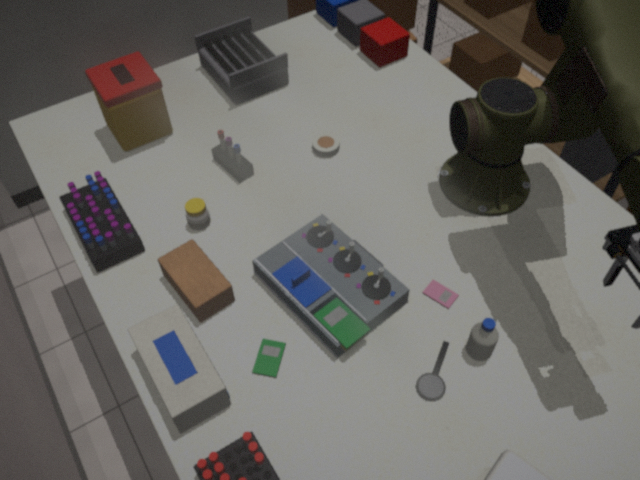

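View pics/side0.png

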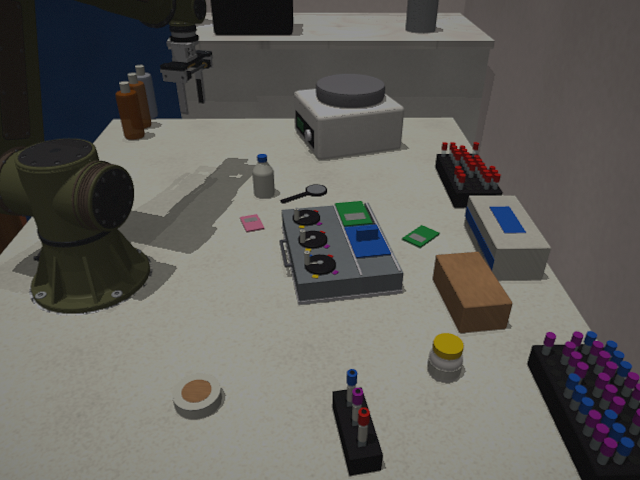

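The pictures show three candidates for the card. The green card in the bay is at scene (341,322) and side (353,213). A smaller green card lies loose on the bench at scene (269,357), and a pink one at (440,293). By the description, the bay stack is the one I want. The tubes in side run blue (351,376) as the farthest, so left, then purple (357,397), then red (363,415) nearest.

```bash
cat > h.py <<'E'
from station import *
import cv2, numpy as np
def bp(n,u,v,d,z=None):
    c=get_calibration(n); f=240/np.tan(np.radians(c["vertical_fov"]/2))
    r=np.array([(u-c["cx"])/f,(v-c["cy"])/f,1.]); R,t=c["R"],c["t"]
    o=-R.T@t; w=R.T@r
    s=(z-o[2])/w[2] if z is not None else d
    return o+s*w
def wrist_pose():
    s=sense(); T=np.eye(4); T[:3,:3]=s["tcp_rot"]; T[:3,3]=s["ee_pos"]; 
    return T@get_calibration("wrist")["T_tool_cam"]
def wray(uv,T):
    c=get_calibration("wrist"); f=240/np.tan(np.radians(c["vertical_fov"]/2))
    p=(np.atleast_2d(uv)-[c["cx"],c["cy"]])/f; r=np.linalg.norm(p,axis=1,keepdims=True)
    return np.hstack([np.sin(r)*p/np.maximum(r,1e-9),np.cos(r)])@T[:3,:3].T
def wz(uv,T,z):
    w=wray(uv,T); return T[:3,3]+w*((z-T[2,3])/w[:,2:])
def wproj(X,T):
    c=get_calibration("wrist"); f=240/np.tan(np.radians(c["vertical_fov"]/2))
    q=(np.atleast_2d(X)-T[:3,3])@T[:3,:3]; n=np.linalg.norm(q[:,:2],axis=1,keepdims=True)
    return q[:,:2]/n*np.arctan2(n,q[:,2:])*f+[c["cx"],c["cy"]]
def Rdown(yaw):  # tool z down, tool x at yaw
    c,s=np.cos(yaw),np.sin(yaw); return np.array([[c,s,0],[s,-c,0],[0,0,-1.]])
E
python3 - <<'E'
from h import *
np.set_printoptions(precision=3,suppress=True)
ds,dd=np.load("scene_d.npy"),np.load("side_d.npy")
for k,u,v,z in [("dr",320,235,.064),("dm",347,260,.064),("dl",377,288,.064),("pot",197,212,.06),("spray",482,340,.06),("mag",431,386,.005)]:
    print(k,bp("scene",u,v,0,z))
for k,u,v in [("blue",351,376),("purple",357,397),("red",363,415)]: print(k,bp("side",u,v,0,.097))
print(sense()["tcp_rot"])
E
```

```text
dr [ 0.507 -0.046  0.064]
dm [0.494 0.054 0.064]
dl [0.48  0.159 0.064]
pot [ 0.729 -0.285  0.06 ]
spray [0.366 0.391 0.06 ]
mag [0.505 0.399 0.005]
blue [ 0.549 -0.399  0.097]
purple [ 0.555 -0.441  0.097]
red [ 0.561 -0.474  0.097]
[[-0.956  0.294 -0.   ]
 [ 0.294  0.956 -0.001]
 [ 0.    -0.001 -1.   ]]
```

```bash
python3 - <<'E'
from h import *
for z in (.27,.22,.18):
    try: robot.move_to([.58,.06,z],Rdown(.13)); break
    except robot.IKError as e: print(z,e)
T=wrist_pose(); p,d=get_image("wrist"); np.savez("w0.npz",T=T,p=p,d=d)
cv2.imwrite("pics/w0.png",p); s=sense();print(s["t"],s["ee_pos"],s["qpos"])
E
```

```text
2.4 [0.57986893 0.06073121 0.26997296] [4.15099325e-02 3.36133641e-01 1.32488308e+00 5.74764628e-05
 1.48066190e+00 1.48071768e+00]
```

View pics/w0.png

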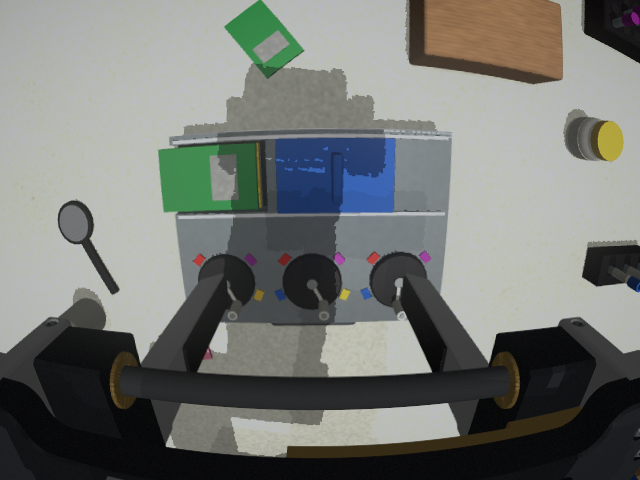

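The wrist view shows the bay stack (green top with label, left edge at px x≈160, yellow visible at 262,175), the cover fin at (337,178), and the dials at (226,282), (312,282) and (399,280). The stud tops are near (233,315), (324,315) and (402,315). Next I'll fit the case pose from the coloured marks.

```bash
python3 - <<'E'
from h import *
from scipy.optimize import least_squares
np.set_printoptions(precision=4,suppress=True)
w=np.load("w0.npz");T,p,d=w["T"],w["p"],w["d"]
hsv=cv2.cvtColor(p,cv2.COLOR_BGR2HSV).astype(int)
q=dict(r=-2.3,b=-1.15,y=1.15,p=2.3)
obs=[(100,'r',199,260),(100,'p',251,259),(100,'y',259,296),(0,'r',285,259),(0,'p',339,259),(0,'y',345,295),(0,'b',281,295),(-100,'r',374,258),(-100,'p',424,257),(-100,'b',366,294)]
M=[];U=[]
for y,c,u,v in obs:
    win=hsv[v-9:v+10,u-9:u+10]; m=(win[...,1]>110)&(win[...,2]>60)
    vv,uu=np.nonzero(m); U.append((uu.mean()+u-9,vv.mean()+v-9)); a=q[c]
    M.append((-.041*np.cos(a),y/1000-.041*np.sin(a)))
M=np.array(M);W=wz(np.array(U),T,.056)[:,:2]
def f(s): c,n=np.cos(s[2]),np.sin(s[2]); return (M@np.array([[c,n],[-n,c]])+s[:2]-W).ravel()
r=least_squares(f,[.5,.05,.13]); print(r.x, np.abs(r.fun).max()); x,y,yaw=r.x
R=np.array([[np.cos(yaw),-np.sin(yaw)],[np.sin(yaw),np.cos(yaw)]])
def loc(uv,z): return 1000*((wz(np.array(uv,float),T,z)[:,:2]-[x,y])@R)   # rel to mid dial axis, case axes
print("deck corners",loc([(170,137),(451,134),(443,318),(188,326)],.056))
print("fin top",loc([(332,153),(342,153),(332,202),(342,202)],.093))
print("card3 out", loc([(159,150),(164,211),(260,143),(257,210)],.054))
s=loc([(233,315),(324,315),(402,315)],.094); print("studs",s)
for k,dy in zip(range(3),(100,0,-100)): print(np.arctan2(-(s[k,1]-dy),-s[k,0]))
big=cv2.resize(p[120:330,150:460],None,fx=2.5,fy=2.5,interpolation=cv2.INTER_CUBIC); cv2.imwrite("pics/crop.png",big)
np.save("dial.npy",r.x)
E
```

```text
[0.4931 0.052  0.1443] 0.0005317634745326261
deck corners [[ 169.6043  153.3771]
 [ 167.9722 -154.7211]
 [ -55.253  -163.5309]
 [ -62.336   157.8142]]
fin top [[146.8397 -21.919 ]
 [146.7927 -31.4807]
 [ 98.9958 -21.646 ]
 [ 98.8963 -31.4356]]
card3 out [[156.0938 168.6853]
 [ 85.8072 168.8168]
 [156.9076  52.4345]
 [ 83.9421  58.6802]]
studs [[-24.0483  86.6443]
 [-23.8954 -13.0987]
 [-26.8892 -99.1501]]
0.5069577074356707
0.5014366612259507
-0.03159617136144391
```

View pics/crop.png

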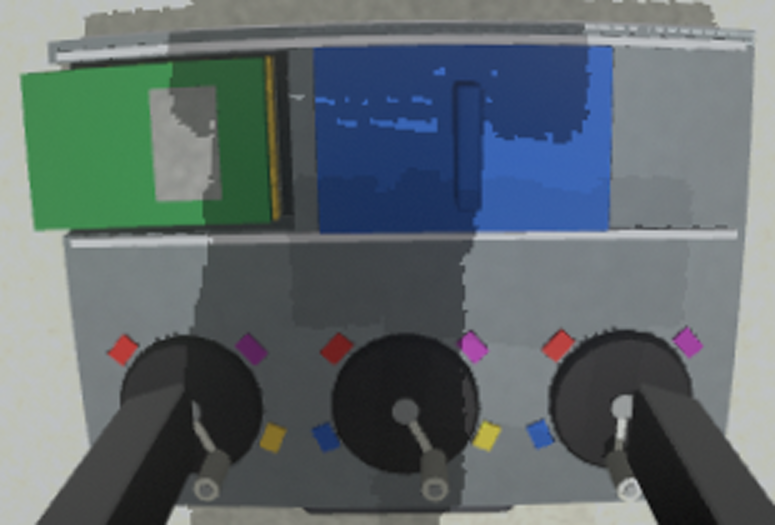

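```bash
cat >> h.py <<'E'
DX,DY,YAW=np.load("dial.npy")
CR=np.array([[np.cos(YAW),-np.sin(YAW)],[np.sin(YAW),np.cos(YAW)]])
def C(x,y,z): # case mm -> world m
    return np.r_[np.array([DX,DY])+CR@(np.array([x+56.,y])/1000), z/1000]
O=Rdown(YAW+np.pi/2)
def fcase():
    return CR.T@sense()["wrist_force"][:2]
def press(x,y0,y1,z,lim,step=2.,rate=.05):
    n=int(abs(y1-y0)/step)
    b=fcase()[1]
    for y in np.linspace(y0,y1,n+1)[1:]:
        robot.move_straight(C(x,y,z),rate=rate); f=fcase()[1]-b
        if abs(f)>lim: break
    print("press x",x,"end y",round(y,1),"F",round(f,1),"t",sense()["t"])
E
python3 - <<'E'
from h import *
hand.gripper_close(20)
robot.move_to(C(66,225,120),O); robot.move_straight(C(66,225,20),rate=.2)
robot.move_straight(C(66,206,20),rate=.1)
b=fcase(); robot.move_straight(C(66,174,20),rate=.08); print(fcase()-b,sense()["t"])
press(66,174,163,20,12)
print(CR.T@(sense()["ee_pos"][:2]-C(66,167,0)[:2])*1000)
E
```

```text
[-0.67004283  0.6370051 ] 6.475
press x 66 end y 165.2 F 23.6 t 7.475
[-0.51066234  1.76025336]
```

```bash
python3 - <<'E'
from h import *
robot.move_straight(C(66,173,20),rate=.15)
for x in (88,44):
    robot.move_straight(C(x,173,20),rate=.15); press(x,173,163,20,12)
    print(CR.T@(sense()["ee_pos"][:2]-C(x,167,0)[:2])*1000)
    robot.move_straight(C(x,173,20),rate=.15)
robot.move_straight(C(66,200,20),rate=.2); robot.move_straight(C(66,200,130),rate=.3)
robot.move_to(C(66,110,250),O)
T=wrist_pose(); p,d=get_image("wrist"); np.savez("w1.npz",T=T,p=p,d=d)
u=wproj(np.array([C(66,110,54)]),T)[0].astype(int); print(u,sense()["t"])
for y in(159,47):print(wproj(np.array([C(66,y,54)]),T))
u=np.clip(u,[150,120],[490,360])
cv2.imwrite("pics/w1.png",cv2.resize(p[u[1]-120:u[1]+120,u[0]-150:u[0]+150],None,fx=2.5,fy=2.5,interpolation=cv2.INTER_CUBIC))
E
```

```text
press x 88 end y 167.0 F 12.0 t 8.775
[-0.02904192  1.80523411]
press x 44 end y 167.0 F 13.0 t 10.2167
[-0.12001159  1.77133598]
[316 211] 12.0083
[[316.39181262 163.69329974]]
[[316.41011249 268.63266515]]
```

View pics/w1.png

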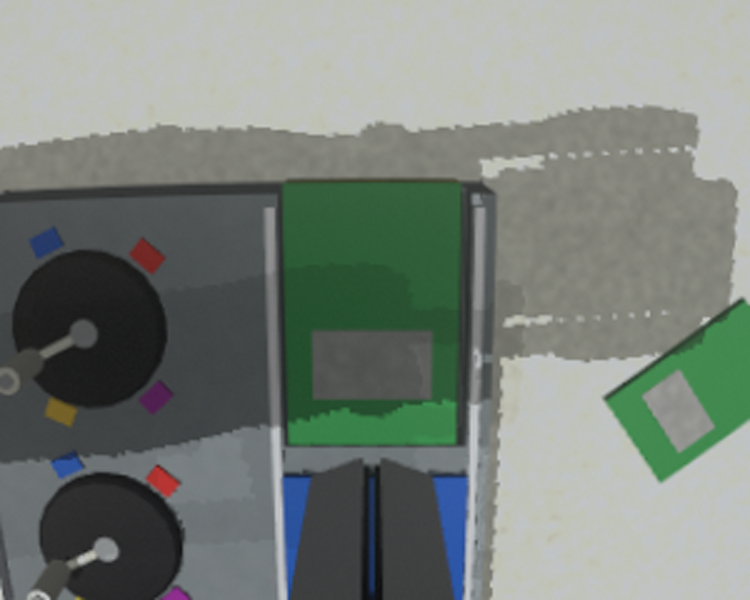

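The green stack is square: its inner end at (370,445) in the crop lies on the predicted stop line and its outer end at row 181 is at y≈159. All three taps ended at the same depth. Next, the cover.

```bash
python3 - <<'E'
from h import *
robot.move_to(C(66,-65,120),O); robot.move_straight(C(66,-65,73),rate=.2)
robot.move_straight(C(66,-48,73),rate=.1)
b=fcase();robot.move_straight(C(66,60,73),rate=.12); print(fcase()-b,sense()["t"])
press(66,60,105,73,10,step=3,rate=.08)
e=CR.T@(sense()["ee_pos"][:2]-C(66,0,0)[:2])*1000; print(e)
robot.move_straight(C(66,e[1]-15,73),rate=.15); robot.move_straight(C(66,e[1]-15,130),rate=.3)
hand.ungrasp()
robot.move_to(C(0,40,250),O)
T=wrist_pose(); p,d=get_image("wrist"); np.savez("w2.npz",T=T,p=p,d=d); print(sense()["t"])
print(wproj([C(66,y,63) for y in (155,47)],T), wproj([C(-110,0,56),C(115,0,56)],T))
cv2.imwrite("pics/w2.png",p)
E
```

```text
[ 0.34671961 -0.12602836] 14.6333
press x 66 end y 90.0 F -14.5 t 17.1333
[-9.72622890e-03  8.79247173e+01]
19.8583
[[382.86574396  98.67722602]
 [380.45897127 206.07324815]] [[213.6532575  248.1509034 ]
 [421.3452431  247.76363595]]
```

View pics/w2.png

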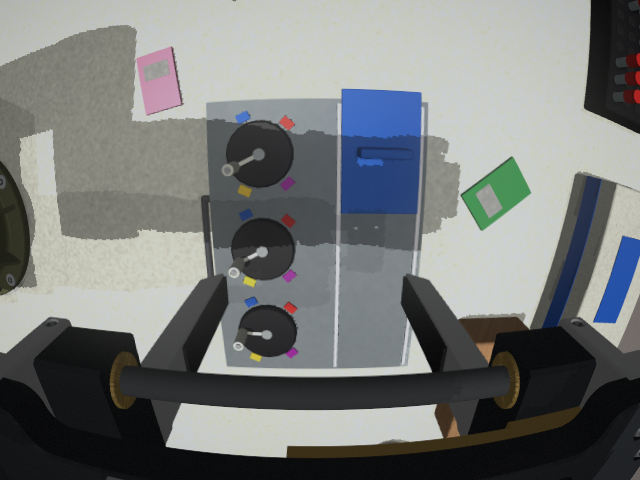

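The cover is shut: blue spans rows 90–213, covering the whole bay. It stopped with a firm force rise, and fin y≈103 matches the card centre. The dial studs remain.

```bash
cat > dial.py <<'E'
from h import *
def P(dy,q,z,r=28): return C(-56-r*np.cos(q),dy-r*np.sin(q),z)
def turn(dy,q0,q1):
    robot.move_to(P(dy,q0,125),O); robot.move_straight(P(dy,q0,72),rate=.15)
    hand.gripper_close(20); print("open",sense()["opening"])
    # start from where the grip actually settled
    for q in np.linspace(q0,q1,max(2,int(abs(q1-q0)/.25)+1))[1:]:
        robot.move_straight(P(dy,q,72),rate=.08)
    s=sense(); print(s["t"],"F",s["wrist_force"].round(1), CR.T@(s["ee_pos"]-P(dy,q1,72))[:2]*1000)
    hand.ungrasp(); robot.move_straight(P(dy,q1,125),rate=.2)
E
python3 - <<'E'
from dial import *
w=np.load("w2.npz");T=w["T"]
q=[]
for (u,v),dy in zip([(229,170),(234,272),(238,346)],(100,0,-100)):
    X=wz(np.array([[u,v]],float),T,.094)[0]; l=CR.T@(X[:2]-C(-56,dy,0)[:2]); q.append(np.arctan2(-l[1],-l[0])); print(l*1000,q[-1])
turn(100,.5,-1.15)
E
```

```text
[-23.20078933 -12.35908197] 0.4894648384796045
[-24.21429565 -12.22347717] 0.4674835465131127
[-27.55938683   1.25270298] -0.045423409099038414
open 0.01136146498624992
23.7583 F [  8.7 -11.2  -3. ] [ 0.8719074  -1.30069407]
```

```bash
python3 - <<'E'
from dial import *
turn(0,.48,2.3)
turn(-100,-.04,-2.3)
robot.move_to(C(0,0,270),Rdown(YAW))
T=wrist_pose(); p,d=get_image("wrist"); np.savez("w3.npz",T=T,p=p,d=d); print(sense()["t"])
for dy,q in((100,-1.15),(0,2.3),(-100,-2.3)): print(wproj([P(dy,q,94)],T))
cv2.imwrite("pics/w3.png",p)
E
```

```text
open 0.01109218426078108
29.5833 F [ 9.2 -6.5 -4.1] [ 1.44725267 -0.854624  ]
open 0.01148106833576074
35.7417 F [4.8 5.  0.1] [0.48792183 0.32725549]
39.0417
[[196.45012097 276.64469661]]
[[334.64962202 250.3498926 ]]
[[391.45451762 250.14557771]]
```

View pics/w3.png

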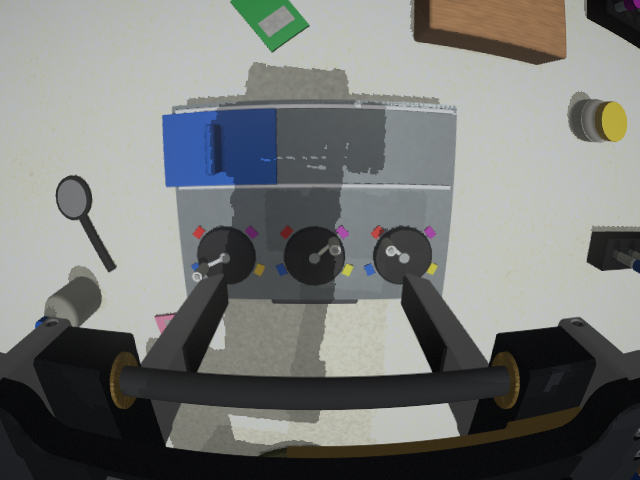

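The stud tops are at (197,277), (335,251) and (391,251), each within a pixel of the blue, purple and red targets. The cover is shut and nothing else has moved. The wrist view also shows the blue cap as the leftmost tube, as expected.

```bash
python3 -c "
from station import *
print(robot.job_done())"
```

```text
the job is handed in; nothing more can be done
None
```

I handed the job in at about 39 s: the cards are square and home, the cover is shut, and the dials are set left to right to blue, purple and red; I have no verdict from the judge.

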